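# Hang the straining basket in the notch of the soaking pan's rim

### The arm

A 6-joint arm with a two-finger parallel gripper is mounted at the origin on the work surface. World frame = base frame: x ahead of the robot, y to its left, z up, the work surface at z = 0. Lengths are in m, angles in rad, forces in N, time in s.
With the tool pointing down it reaches from about 0.35 to 0.925 m from the base axis. Payload 6.4 kg.
Tool frame: the origin (TCP) lies on the centre line of the jaws, within the pads' length; the fingertips stand 22 mm ahead of it and the grasp point (between the pads) lies 3 mm ahead of it; z points along the fingers, y is the line along which they close (so a half turn about z gives the same grasp; the last joint's range is limited). The gripper opens to 85 mm and grips with 20 to 120 N. Pads are 22 mm wide; open, the fingers measure 114 mm over their backs; the gripper's body (76 mm by 85 mm) begins 54 mm behind the grasp point. The pads swing forward as they close: fully open they stand 13 mm farther back than shut.
Start: joints at [1.004, 0.245, 1.558, -0, 1.339, -0.174], TCP at [0.249, 0.601, 0.253] pointing down, gripper open.
Joint ranges: [-3.13, 3.13], [-1.02, 2.26], [0.13, 2.54], [-0.95, 4.09], [0.21, 2.88], [-2.74, 2.74]. Speed limits (rad/s): [2.57, 2.57, 3.14, 3.14, 3.14, 3.14].

### API

Orientations are given as a rotation vector (axis times angle).
In Python, from station import status, imaging, ctrl gives the robot as it stands.
- The arm moves only by the tool play_rows, never from a script. Its argument "motion" is one flat list of numbers, 7 for each row, row after row: the closure in counts, from 0 (fully open) to 255 (shut), then the shift along the tool's x, y, z in cm, then the turn, a rotation vector about the tool's x, y, z in degrees. A call has exactly 5 rows; each row is the pose to reach, as a shift and turn from the pose commanded when the call began, along the tool's axes at that moment; what a row does not reach only later rows make up. A row lasts 1/8 s, in which the tool goes at most 62.5 mm and 10.7 degrees, less where a joint would pass 70% of its speed; a pose out of reach is approached as far as the arm can. A call with a gripper value outside its range is refused whole. The fingers move at their own pace and stop on an object; the grip force is fixed at half the most. Time passes only in rows, so rows that repeat a pose let the fingers close, or fill a call up. It gives the time, the measured TCP pose, the force, the opening and the grip force at its end, in the units of the state.
- status.sense(): the state, without advancing time (a new reading comes with each control period).
- imaging.capture(name): name is "scene" or "top" or "wrist"; returns the picture (400x640x3 uint8, blue, green, red); there is no depth.
- imaging.camera_params(name): a dict with "camera_matrix" (3x3 intrinsics, pixels), "k1" (the pictures are not rectified: a ray, as slopes to the right and down, at radius r is drawn at 1 + k1 r^2 times it, then the intrinsics apply), "view" (4x4, takes a point from world to camera coordinates). Camera axes: x right, y up, looking along -z (the intrinsics and any distortion apply to the point x, -y, -z); pixel columns grow to the right and rows downward; lengths in m; the calibration is good to about 2 mm. A picture is of the moment at which its call begins: read the wrist's pose just before it. camera_params takes no time and is no camera call; for the wrist camera it gives the pose at the moment of the call.
- ctrl.close_job(): hands the job in; it is judged then, once.
The state is a dict: "t": time; "joint_positions": joint angles; "joint_velocities": joint speeds; "joint_torque": joint torques, N m; "tcp_pos": TCP position; "ee_rot": TCP orientation; "ft_force": force on the tool from outside, world axes, zero at the start; "ft_torque": the same for the moment, N m; "opening": finger opening in m; "finger_force": force on a finger pad.
Only numpy, scipy, OpenCV 4.12 (cv2) and the standard library are available. Lean on these libraries where they do the work, as an engineer would, in place of code of your own. Each camera call takes 0.05 s, during which the arm holds its last target. There are 200 camera calls.

### The job

Hang the small steel straining basket inside the soaking pan by its own hook: set the hook over the aluminium strip on the pan's near rim and slide it gently along the strip until it finds the notch, then press it fully home past the spring catches and let go. Only push as hard as needed, and leave the beaker, jar and lid where they are.

Things in the scene. Friction and masses are not known exactly. Their poses are not given: they have to be found in the camera images.
- pan: Fixed open rectangular steel pan, 280 (its x) by 320 (its y) by 95 mm high, wall and floor 4 mm; origin at the centre of its underside on the bench, z up. Its near wall (its -x side, towards the robot) carries an aluminium strip clamped along it, with one notch. More than 30 N between basket and pan or strip would damage them.
- rim (a point): Fixed to the pan: middle of the near wall's length, on the strip's centre line, at the height of its top (120 mm above the bench). Axes as the pan's: x into the pan, y along the strip. The strip is 10 mm thick (x) and 240 mm long, on rubber (gives 1 mm per 10 N); it is clamped up to 50 mm off-centre to either side, so the notch lies -50 to +50 mm along y from here; feel for it or look.
- rim_start (a point): Fixed to the pan: on the strip's top like rim, but at y = -58 mm from it; the strip is always under the hook here and the notch always lies further on towards +y. The notch, at the middle of the strip's length, is 30 mm wide and 15 mm deep. Above the notch the hook sinks freely only 3 to 6 mm before it rests on the catches.
- rim_end (a point): Fixed to the pan: on the strip's top like rim, but at y = +58 mm from it, just past the last possible notch. Smooth sprung catches in both side faces of the notch leave 21 mm between them; pressing the hook past them takes a push of about 6 to 18 N on top of the basket's weight. It is then held on the notch's floor, 15 mm below the strip's top.
- basket: Loose steel basket, 70 by 70 by 55 mm high, about 0.35 kg, upright on the bench at the start; origin at the centre of its underside, z up. On its -x side a strap rises to a hook, with a grip lug above. Hung rightly, the basket is inside the pan, the hook's tongue outside, and its x and y run as the pan's.
- basket_grip (a point): Centre of the black grip lug, at (-46, 0, 134) mm in the basket's frame, axes as the basket's. The lug is 12 mm thick (x), 26 mm wide (y) and 46 mm tall, 110 to 156 mm above the basket's underside, on a neck 14 mm wide (y); best gripped across its thickness (x).
- basket_hook (a point): Middle of the underside of the hook's bridge, the face that rides on the strip: at (-46, 0, 90) mm in the basket's frame, 44 mm under basket_grip. The bridge is 24 mm wide (y), its ends rounded, and 5 mm thick; the hook's gap is 16 mm wide (x), centred here; its tongue hangs 22 mm below this face on the -x side.
- beaker: Loose steel mug, 80 mm across, 110 mm high, with a handle; origin at the centre of its underside. Leave alone.
- jar: Loose amber jar, 60 mm across, 100 mm high; origin at the centre of its underside. Leave alone.
- lid: Loose round steel lid with a knob, 150 mm across, 40 mm high; origin at the centre of its underside. Leave alone.
Not all that is in view belongs to the job. Leave any blue, red or turquoise look-alike of the basket alone.

How it is judged:
On the way:
1. the basket is lifted off the bench, its underside more than 30 mm up (height (world z) of basket above 0.03 m), for 0.1 s.
At the end, for the whole second after the job is handed in: The basket hangs at rest inside the pan, its hook over the strip and fully home in the notch (underside of the bridge 12 to 18 mm below the strip's top, within 10 mm of the strip's centre line), tilted less than 0.17 rad, released (z of basket_hook in the frame of pan between 0.1015 and 0.1085 m and x of basket_hook in the frame of pan between -0.148 and -0.128 m and x of basket in the frame of pan above -0.12 m and angle between basket's own z axis and vertical below 0.17 rad and linear speed of basket below 0.02 m/s and contact force between basket and pan above 0.5 N); the robot touches nothing.
It fails at once if basket pressed against the pan or strip with more than 30 N (contact force between basket and pan above 30 N).
It fails at once if the beaker is moved more than 30 mm (distance of beaker from where it was at the start of the episode above 0.03 m).
It fails at once if the jar is moved more than 30 mm (distance of jar from where it was at the start of the episode above 0.03 m).
It fails at once if the lid is moved more than 30 mm (distance of lid from where it was at the start of the episode above 0.03 m).
It also fails if it takes over 72 s, if anything falls off the work surface, if the arm or the gripper's body presses on something with over 40 N, if the wrist force passes 120 N, or if a joint passes its speed limit or range.

## Working session

There is one attempt and no reset: what is moved stays moved. The work goes in short steps, Python scripts to look and compute and a tool call to move; the robot and the scene stay as the last step left them, time stands still between calls to the robot, and variables do not carry over. Pictures are saved under pics/ and viewed, at most 10 in all, crops included, and the job is handed in when it is done.

Besides the shell and the picture viewer there is one more tool, called after ">>>" by a JSON object that holds its "fn" and its "kwargs". play_rows: Moves the arm, as the interface text tells. Its arguments: {"type":"object","properties":{"motion":{"type":"array"}},"required":["motion"]}

```bash
mkdir -p pics
python3 - <<'E'
from station import status, imaging, ctrl
import cv2,numpy as np
s=status.sense(); print({k:np.round(v,3).tolist() for k,v in s.items()})
for n in("scene","top"):
    im=imaging.capture(n); cv2.imwrite(f"pics/{n}0.png",im)
    p=imaging.camera_params(n); print(n,np.round(p["camera_matrix"],1).tolist(),p["k1"],np.round(p["view"],3).tolist())
E
```

```text
{'t': 0.0, 'joint_positions': [1.004, 0.246, 1.559, -0.0, 1.339, -0.174], 'joint_velocities': [-0.001, 0.001, -0.002, 0.0, 0.001, -0.0], 'joint_torque': [0.002, -42.95, -32.614, 0.0, 0.005, -0.0], 'tcp_pos': [0.249, 0.6, 0.252], 'ee_rot': [-0.613, -3.081, 0.003], 'ft_force': [-1.002, 0.333, 0.225], 'ft_torque': [0.006, 0.035, -0.029], 'finger_force': 0.0, 'opening': 0.085}
scene [[409.1, 0.0, 316.0], [0.0, 409.1, 199.3], [0.0, 0.0, 1.0]] -0.03295284026470377 [[-0.469, 0.883, -0.016, 0.289], [-0.644, -0.329, 0.691, 0.235], [0.605, 0.334, 0.723, -1.361], [0.0, 0.0, 0.0, 1.0]]
top [[420.4, 0.0, 321.4], [0.0, 420.4, 195.0], [0.0, 0.0, 1.0]] 0.029091822813729476 [[-0.025, -1.0, 0.012, -0.054], [0.982, -0.022, 0.186, -0.541], [-0.186, 0.017, 0.982, -1.12], [0.0, 0.0, 0.0, 1.0]]
```

View pics/top0.png

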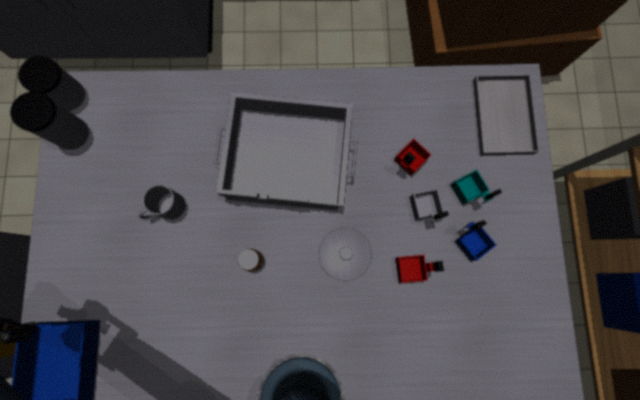

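View pics/scene0.png

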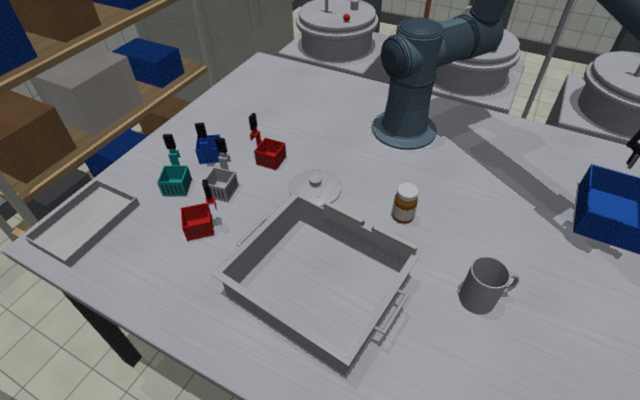

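In the top view the baskets are red (412,157), teal (470,187), blue (475,240), red (410,269) and bare steel (425,206). Only the steel one fits, since the coloured ones are the look-alikes. The notch seems to be near (262,196). I'll check both in one enlarged crop.

```bash
cat > h.py <<'E'
import numpy as np,cv2
from station import status, imaging, ctrl
def ray(p,uv):
    K=np.array(p["camera_matrix"]);V=np.array(p["view"]);k=p["k1"]
    d=np.array([(uv[0]-K[0,2])/K[0,0],(uv[1]-K[1,2])/K[1,1]]);s=d.copy()
    for _ in range(20): s=d/(1+k*(s@s))
    R=V[:3,:3];c=-R.T@V[:3,3]
    return c,R.T@np.array([s[0],-s[1],-1.])
def onz(p,uv,z):
    c,d=ray(p,uv); return c+d*(z-c[2])/d[2]
def proj(p,X):
    V=np.array(p["view"]);K=np.array(p["camera_matrix"])
    q=V[:3,:3]@X+V[:3,3];s=np.array([q[0],-q[1]])/-q[2];s=s*(1+p["k1"]*(s@s))
    return K[0,0]*s[0]+K[0,2],K[1,1]*s[1]+K[1,2]
def tri(l):
    A=0;b=0
    for c,d in l:
        d=d/np.linalg.norm(d);P=np.eye(3)-np.outer(d,d);A=A+P;b=b+P@c
    return np.linalg.solve(A,b)
E
python3 - <<'E'
import cv2,numpy as np
t=cv2.imread('pics/top0.png');s=cv2.imread('pics/scene0.png')
r=lambda a,f:cv2.resize(a,None,fx=f,fy=f,interpolation=cv2.INTER_CUBIC)
a=r(t[180:260,390:490],4);b=r(s[125:225,150:250],4)[:320,:400]
c=r(t[175:225,205:365],5)[:250,:800]
cv2.imwrite('pics/c1.png',np.vstack([np.hstack([a,b]),c]))
E
```

```text
(no output)
```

View pics/c1.png

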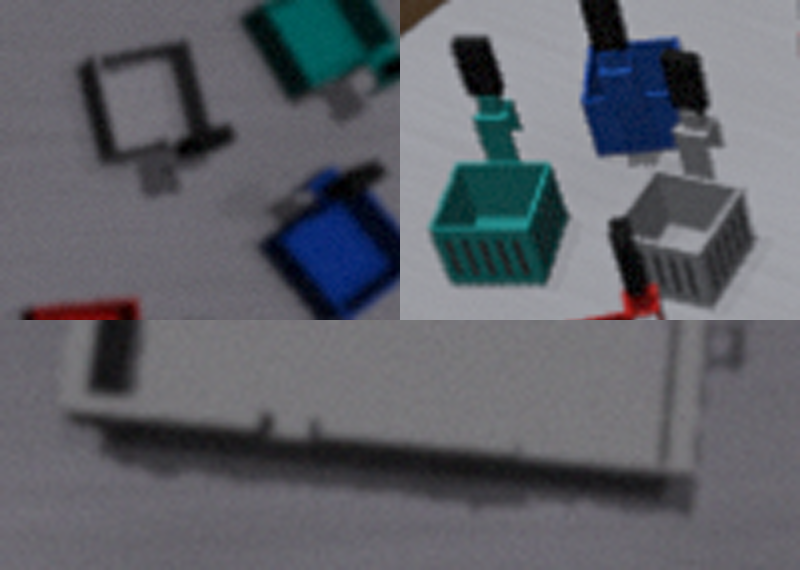

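The crop confirms the bare steel basket: its rim spans top pixels (414–442, 191–220), with the lug at about (441,215) in top and (221,145) in scene. The notch edges sit at about (258,196) and (268,197) in top. Next I'll triangulate these.

Run:
```python
from h import *
pt=imaging.camera_params("top");ps=imaging.camera_params("scene")
C=lambda x,y:(x/4+390,y/4+180)
S=lambda x,y:((x-400)/4+150,y/4+125)
print("lug tri",tri([ray(pt,C(205,142)),ray(ps,S(685,82))]).round(3))
print("lug top/z.156",onz(pt,C(220,132),.156).round(3),"scene",onz(ps,S(680,55),.156).round(3),"c.134",onz(ps,S(685,82),.134).round(3),onz(pt,C(205,142),.134).round(3))
for c in [(95,60),(185,45),(207,145),(105,160)]: print("rim",onz(pt,C(*c),.055).round(3))
for c in [(630,232),(665,175),(748,190),(712,250)]: print("rim scene",onz(ps,S(*c),.055).round(3))
for c in [(218,193.4),(343,205.4),(352,103),(235,95)]: print("pan corner",onz(pt,c,.095).round(3))
for c in [(258,195.6),(268,197)]: print("notch",onz(pt,c,.12).round(3))
```

```text
lug tri [ 0.464 -0.373  0.127]
lug top/z.156 [ 0.467 -0.375  0.156] scene [ 0.469 -0.365  0.156] c.134 [ 0.47  -0.365  0.134] [ 0.464 -0.372  0.134]
rim [ 0.533 -0.324  0.055]
rim [ 0.542 -0.387  0.055]
rim [ 0.472 -0.397  0.055]
rim [ 0.463 -0.326  0.055]
rim scene [ 0.546 -0.373  0.055]
rim scene [ 0.488 -0.387  0.055]
rim scene [ 0.474 -0.325  0.055]
rim scene [ 0.534 -0.312  0.055]
pan corner [0.542 0.209 0.095]
pan corner [ 0.502 -0.124  0.095]
pan corner [ 0.791 -0.159  0.095]
pan corner [0.821 0.167 0.095]
notch [0.529 0.099 0.12 ]
notch [0.525 0.073 0.12 ]
```

```bash
cat >> h.py <<'E'
from scipy.spatial.transform import Rotation as Ro
def go(x,y,z,yaw):
    """shift (cm) and turn (deg) in tool axes to reach TCP x,y,z, tool down, tool y at yaw deg (mod 180)"""
    s=status.sense();R=Ro.from_rotvec(s["ee_rot"])
    c=[]
    for w in(yaw,yaw+180):
        a=np.radians(w);T=np.array([[-np.sin(a),np.cos(a),0],[np.cos(a),np.sin(a),0],[0,0,-1]]).T
        c.append((R.inv()*Ro.from_matrix(T)).as_rotvec(degrees=True))
    t=min(c,key=np.linalg.norm)
    print("go cm",(R.inv().apply(np.array([x,y,z])-s["tcp_pos"])*100).round(2),"deg",t.round(1),
     "| t",s["t"],"tcp",s["tcp_pos"].round(4) if hasattr(s["tcp_pos"],'round') else s["tcp_pos"],"F",np.round(s["ft_force"],1),"op",round(s["opening"],4))
E
python3 -c "
from h import *
go(.40,-.0,.30,7);go(.44,-.364,.30,7)"
```

```text
go cm [-36.96 -49.65  -4.7 ] deg [-0.1  0.  60.5] | t 0.1 tcp [0.2485 0.6001 0.2523] F [-0.3 -0.7  0.6] op 0.0851
go cm [-54.59 -81.75  -4.65] deg [-0.1  0.  60.5] | t 0.1 tcp [0.2485 0.6001 0.2523] F [-0.3 -0.7  0.6] op 0.0851
```

>>> {"fn": "play_rows", "kwargs": {"motion": [0, -3.6, -4.8, -1, 0, 0, 6, 0, -7.2, -9.6, -2, 0, 0, 12, 0, -10.8, -14.4, -3, 0, 0, 18, 0, -14.4, -19.2, -4, 0, 0, 24, 0, -18, -24, -4.7, 0, 0, 30]}}

```text
t: 0.72
tcp_pos: [0.3232, 0.3081, 0.3004]
ee_rot: [1.393, 2.815, 0.0]
ft_force: [0.6, -0.5, 1.2]
opening: 0.0854
finger_force: 0.0
```

```bash
python3 -c "
from h import *
go(.40,-.0,.30,7);go(.44,-.364,.30,7)"
```

```text
go cm [-29.16 -12.58   0.05] deg [ 0.   0.  30.3] | t 0.725 tcp [0.3232 0.3081 0.3004] F [ 0.6 -0.5  1.2] op 0.0854
go cm [-6.052e+01 -3.148e+01  5.000e-02] deg [ 0.   0.  30.3] | t 0.725 tcp [0.3232 0.3081 0.3004] F [ 0.6 -0.5  1.2] op 0.0854
```

>>> {"fn": "play_rows", "kwargs": {"motion": [0, -5.4, -2.6, 0, 0, 0, 6, 0, -10.8, -5.2, 0, 0, 0, 12, 0, -16.2, -7.8, 0, 0, 0, 18, 0, -21.6, -10.4, 0, 0, 0, 24, 0, -27, -13, 0, 0, 0, 30]}}

```text
t: 1.35
tcp_pos: [0.3842, 0.0147, 0.3002]
ee_rot: [2.075, 2.358, 0.001]
ft_force: [1.9, -0.9, -0.7]
opening: 0.0856
finger_force: 0.0
```

```bash
python3 -c "
from h import *
go(.44,-.364,.30,7)"
```

```text
go cm [-3.827e+01  7.300e-01  2.000e-02] deg [0.  0.  0.3] | t 1.35 tcp [0.3842 0.0147 0.3002] F [ 1.9 -0.9 -0.7] op 0.0856
```

>>> {"fn": "play_rows", "kwargs": {"motion": [0, -6, 0, 0, 0, 0, 0, 0, -12, 0.2, 0, 0, 0, 0, 0, -18, 0.4, 0, 0, 0, 0, 0, -24, 0.6, 0, 0, 0, 0, 0, -30, 0.7, 0, 0, 0, 0.3]}}

```text
t: 1.98
tcp_pos: [0.4303, -0.2819, 0.2999]
ee_rot: [-2.078, -2.355, -0.0]
ft_force: [1.0, 0.2, 0.2]
opening: 0.0854
finger_force: 0.0
```

>>> {"fn": "play_rows", "kwargs": {"motion": [0, -2.7, 0, 0, 0, 0, 0, 0, -5.4, 0, 0, 0, 0, 0, 0, -8.2, 0, 0, 0, 0, 0, 0, -8.2, 0, 0, 0, 0, 0, 0, -8.2, 0, 0, 0, 0, 0]}}

```text
t: 2.6
tcp_pos: [0.4406, -0.3607, 0.2998]
ee_rot: [-2.077, -2.356, -0.001]
ft_force: [-0.3, -0.3, -0.1]
opening: 0.0853
finger_force: 0.0
```

Run:
```python
from h import *
p=imaging.camera_params("wrist");im=imaging.capture("wrist");cv2.imwrite("pics/w1.png",im)
np.save("w1.npy",p,allow_pickle=True)
V=np.array(p["view"]);print("cam",(-V[:3,:3].T@V[:3,3]).round(3),p["k1"])
print("exp lug px",proj(p,np.array([.46,-.365,.156])))
go(.46,-.365,.30,7)
```

```text
cam [ 0.431 -0.279  0.42 ] -0.04175816137144618
exp lug px (np.float64(336.2193798451293), np.float64(195.85717137378498))
go cm [-0.69  1.86  0.  ] deg [-0.  -0.   0.2] | t 2.65 tcp [ 0.4407 -0.3605  0.3   ] F [-0.1  0.1  0.6] op 0.0856
```

View pics/w1.png

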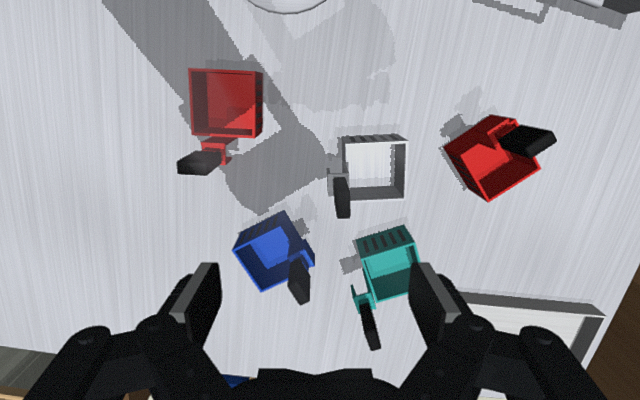

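The wrist view shows the steel basket with rim corners at about (342,141), (406,142), (404,198) and (347,201). Its lug is black, from base (340,178) to top face (343,213). The neighbouring blue and teal lugs are well clear.

Run:
```python
from h import *
p=np.load("w1.npy",allow_pickle=True).item();im=cv2.imread("pics/w1.png")
m=(im.max(2)<70).astype(np.uint8);m[:, :320]=0;m[:,360:]=0;m[:165]=0;m[225:]=0
n,l,st,ce=cv2.connectedComponentsWithStats(m);i=1+st[1:,4].argmax();print(st[i],ce[i])
for r in range(176,220,4):
    x=np.where(l[r]==i)[0]; print(r,x.min() if len(x) else 0,x.max() if len(x) else 0,end="; ")
print()
print("lugc",onz(p,ce[i],.134).round(3),"top@",onz(p,(343,214),.156).round(3))
for c in [(342,141),(406,142),(404,198),(347,201)]: print(onz(p,c,.055).round(3))
```

```text
[333 177  18  41 578] [341.54844291 197.05536332]
176 0 0; 180 333 345; 184 334 346; 188 334 348; 192 334 349; 196 335 349; 200 335 349; 204 335 349; 208 336 349; 212 337 349; 216 337 349; 
lugc [ 0.467 -0.373  0.134] top@ [ 0.468 -0.38   0.156]
[ 0.468 -0.334  0.055]
[ 0.538 -0.326  0.055]
[ 0.55  -0.39   0.055]
[ 0.484 -0.402  0.055]
```

```bash
python3 -c "
from h import *
go(.466,-.373,.137,10)"
```

```text
go cm [-1.57  2.36 16.3 ] deg [-0.  -0.  -2.8] | t 2.65 tcp [ 0.4407 -0.3605  0.3   ] F [-0.1  0.1  0.6] op 0.0856
```

>>> {"fn": "play_rows", "kwargs": {"motion": [0, -0.8, 1.2, 2, 0, 0, -1.5, 0, -1.6, 2.4, 4, 0, 0, -2.8, 0, -1.6, 2.4, 8, 0, 0, -2.8, 0, -1.6, 2.4, 11, 0, 0, -2.8, 0, -1.6, 2.4, 13, 0, 0, -2.8]}}

```text
t: 3.28
tcp_pos: [0.4663, -0.3729, 0.1688]
ee_rot: [-2.017, -2.406, -0.001]
ft_force: [-0.3, -0.0, 0.2]
opening: 0.0854
finger_force: 0.0
```

>>> {"fn": "play_rows", "kwargs": {"motion": [0, 0, 0, 1.5, 0, 0, 0, 0, 0, 0, 3.3, 0, 0, 0, 0, 0, 0, 3.3, 0, 0, 0, 60, 0, 0, 3.3, 0, 0, 0, 120, 0, 0, 3.3, 0, 0, 0]}}

```text
t: 3.9
tcp_pos: [0.467, -0.3747, 0.1383]
ee_rot: [2.018, 2.405, -0.0]
ft_force: [-0.7, -0.0, 0.4]
opening: 0.0518
finger_force: 0.0
```

>>> {"fn": "play_rows", "kwargs": {"motion": [255, 0, 0, 0, 0, 0, 0, 255, 0, 0, 0, 0, 0, 0, 255, 0, 0, 0, 0, 0, 0, 255, 0, 0, 0, 0, 0, 0, 255, 0, 0, 0, 0, 0, 0]}}

```text
t: 4.53
tcp_pos: [0.4667, -0.3745, 0.1377]
ee_rot: [2.019, 2.406, -0.001]
ft_force: [-1.6, -0.9, 3.1]
opening: 0.0111
finger_force: 59.2
```

>>> {"fn": "play_rows", "kwargs": {"motion": [255, 0, 0, -2, 0, 0, 0, 255, 0, 0, -5, 0, 0, 0, 255, 0, 0, -9, 0, 0, 0, 255, 0, 0, -13, 0, 0, 0, 255, 0, 0, -17, 0, 0, 0]}}

```text
t: 5.15
tcp_pos: [0.4662, -0.3735, 0.3086]
ee_rot: [-2.019, -2.406, -0.001]
ft_force: [0.5, -0.9, -3.9]
opening: 0.0112
finger_force: 58.8
```

Run:
```python
from h import *
go(.44,-.05,.32,-6)
for n in("wrist","scene"): 
    p=imaging.camera_params(n);im=imaging.capture(n);cv2.imwrite(f"pics/{n}2.png",im)
```

```text
go cm [32.31  3.04 -1.1 ] deg [-0.  -0.1 16. ] | t 5.15 tcp [ 0.4662 -0.3735  0.3086] F [ 0.5 -0.9 -3.9] op 0.0112
```

View pics/wrist2.png

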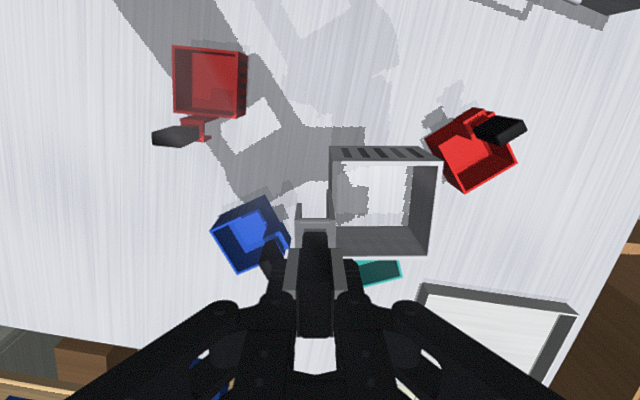

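The basket is held square by its lug: bridge at (315,225), pan beyond. It weighs about 4 N. I'll carry it to above rim_start.

```bash
python3 -c "
from h import *
go(.518,-.016,.335,-6)"
```

```text
go cm [34.52 11.18 -2.38] deg [ 0.4  0.5 16. ] | t 5.25 tcp [ 0.468  -0.3755  0.3136] F [ 0.  -0.7 -2.2] op 0.0117
```

>>> {"fn": "play_rows", "kwargs": {"motion": [255, 1, 0.3, -2, 0, 0, 0, 255, 5, 1.6, -2.4, 0, 0, 4, 255, 10, 3.2, -2.4, 0, 0, 8, 255, 15, 4.8, -2.4, 0, 0, 12, 255, 20, 6.5, -2.4, 0, 0, 16]}}

```text
t: 5.88
tcp_pos: [0.4951, -0.1632, 0.3299]
ee_rot: [-2.335, -2.097, 0.001]
ft_force: [0.7, -0.9, -3.9]
opening: 0.0112
finger_force: 58.9
```

```bash
python3 -c "
from h import *
go(.518,-.016,.335,-6)"
```

```text
go cm [14.89  0.7  -0.48] deg [-0.2 -0.1 -0.1] | t 5.875 tcp [ 0.4951 -0.1632  0.3299] F [ 0.7 -0.9 -3.9] op 0.0112
```

>>> {"fn": "play_rows", "kwargs": {"motion": [255, 5, 0.2, 0, 0, 0, 0, 255, 10, 0.4, 0, 0, 0, 0, 255, 13, 0.6, 0, 0, 0, 0, 255, 14.7, 0.7, 0, 0, 0, 0, 255, 14.7, 0.7, 0, 0, 0, 0]}}

```text
t: 6.5
tcp_pos: [0.5178, -0.0198, 0.3306]
ee_rot: [-2.332, -2.103, 0.002]
ft_force: [0.8, -1.2, -3.4]
opening: 0.0115
finger_force: 58.8
```

Run:
```python
from h import *
go(.518,-.016,.335,-6)
p=imaging.camera_params("wrist");np.save("w3.npy",p,allow_pickle=True);im=imaging.capture("wrist");cv2.imwrite("pics/w3.png",im)
for y in(-.06,0,.06):
  print(proj(p,np.array([.524+.105*y,.042+y,.12])))
```

```text
go cm [ 0.38 -0.02 -0.44] deg [-0.1 -0.   0.1] | t 6.5 tcp [ 0.5178 -0.0198  0.3306] F [ 0.8 -1.2 -3.4] op 0.0115
(np.float64(313.85008347703587), np.float64(167.1711377467749))
(np.float64(313.8758204638043), np.float64(106.37167703870611))
(np.float64(313.90717306735945), np.float64(38.613325806655894))
```

View pics/w3.png

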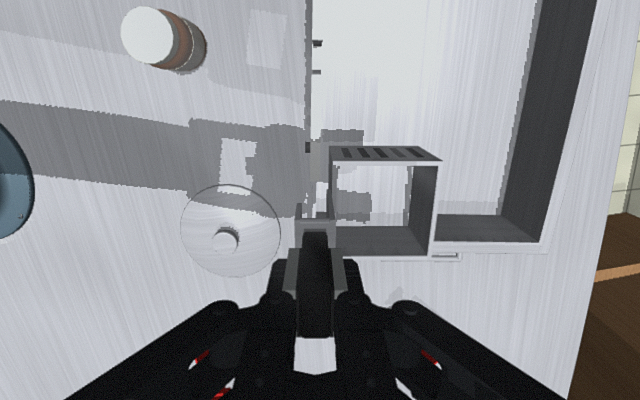

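The wrist view shows the strip running vertically near column 311, with the notch's side faces at rows 43 and 72. I'll enlarge it.

Run:
```python
from h import *
im=cv2.imread("pics/w3.png")
c=cv2.rotate(im[0:160,285:345],cv2.ROTATE_90_CLOCKWISE)
cv2.imwrite("pics/c3.png",cv2.resize(c,None,fx=5,fy=5,interpolation=cv2.INTER_CUBIC))
g=cv2.cvtColor(im,cv2.COLOR_BGR2GRAY)
for r in(20,58,90,120): print(r,g[r,298:328].tolist())
```

```text
20 [182, 179, 175, 176, 178, 179, 178, 176, 136, 111, 116, 111, 106, 112, 182, 219, 220, 218, 219, 219, 217, 216, 219, 218, 218, 218, 219, 218, 218, 218]
58 [186, 187, 184, 185, 186, 180, 180, 143, 127, 126, 129, 128, 123, 147, 215, 219, 218, 218, 218, 217, 217, 219, 217, 218, 218, 218, 218, 217, 218, 217]
90 [185, 184, 182, 185, 183, 185, 186, 140, 124, 126, 119, 125, 125, 190, 215, 217, 215, 217, 215, 212, 213, 217, 215, 215, 211, 217, 214, 215, 215, 215]
120 [198, 194, 195, 198, 201, 192, 144, 130, 123, 119, 119, 115, 140, 209, 219, 213, 215, 215, 214, 214, 213, 213, 217, 217, 211, 211, 211, 209, 203, 207]
```

View pics/c3.png

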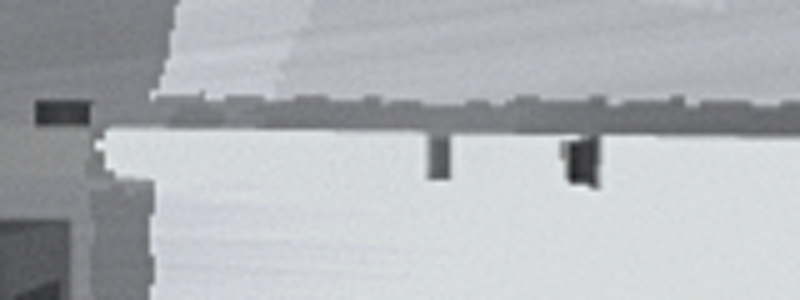

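Run:
```python
from h import *
p=np.load("w3.npy",allow_pickle=True).item();V=np.array(p["view"]);print("cam",(-V[:3,:3].T@V[:3,3]).round(3))
a=onz(p,(310.4,120),.12);b=onz(p,(311.9,20),.12);u=(b-a)/np.linalg.norm(b-a);yaw=-np.degrees(np.arctan2(u[0],u[1]))
n=np.array([u[1],-u[0],0]);print("edge",a.round(4),b.round(4),"yaw",yaw.round(2))
c=onz(p,(316,58.5),.117);print("notch",c.round(4),"dist from edge mm",((c-a)@n*1000).round(1))
print("catches",onz(p,(316,47),.115).round(3),onz(p,(316,70),.115).round(3))
line=a+n*.005
for s in(-.10,-.06,-.03,0): 
  q=c+u*s; q=q-n*((q-line)@n); print(s,q.round(4))
# bridge of hook in image, expected at TCP
s=status.sense();print(s["tcp_pos"])
print("bridge expected px",proj(p,np.array(s["tcp_pos"])+[0,0,-.0437]))
```

```text
cam [0.528 0.062 0.451]
edge [0.5193 0.0295 0.12  ] [0.5301 0.1176 0.12  ] yaw -7.01
notch [0.5305 0.085  0.117 ] dist from edge mm 4.3
catches [0.532 0.095 0.115] [0.529 0.075 0.115]
-0.1 [ 0.5189 -0.0143  0.117 ]
-0.06 [0.5238 0.0254 0.117 ]
-0.03 [0.5275 0.0552 0.117 ]
0 [0.5311 0.085  0.117 ]
[ 0.5178951  -0.02065202  0.33075519]
bridge expected px (np.float64(313.4012315119955), np.float64(244.18026542099784))
```

```bash
python3 -c "
from h import *
go(.5275,.0552,.20,-7)"
```

```text
go cm [ 7.65  0.18 13.07] deg [-0.1  0.   1. ] | t 6.55 tcp [ 0.5179 -0.0207  0.3308] F [ 0.3  0.3 -3.4] op 0.0116
```

>>> {"fn": "play_rows", "kwargs": {"motion": [255, 2.5, 0, 0, 0, 0, 0.5, 255, 5.5, 0.1, 2, 0, 0, 1, 255, 7.6, 0.2, 6, 0, 0, 1, 255, 7.6, 0.2, 10, 0, 0, 1, 255, 7.6, 0.2, 12.9, 0, 0, 1]}}

```text
t: 7.18
tcp_pos: [0.5274, 0.0538, 0.2]
ee_rot: [-2.353, -2.079, 0.003]
ft_force: [0.6, 0.2, -3.6]
opening: 0.0109
finger_force: 58.9
```

>>> {"fn": "play_rows", "kwargs": {"motion": [255, 0, 0, 0, 0, 0, 0, 255, 0, 0, 0, 0, 0, 0, 255, 0, 0, 0, 0, 0, 0, 255, 0, 0, 0, 0, 0, 0, 255, 0, 0, 0, 0, 0, 0]}}

```text
t: 7.8
tcp_pos: [0.5284, 0.0548, 0.2029]
ee_rot: [2.352, 2.081, 0.001]
ft_force: [-0.0, -0.4, -4.0]
opening: 0.0113
finger_force: 59.2
```

Run:
```python
from h import *
go(.5275,.0552,.185,-7)
p=imaging.camera_params("wrist");np.save("w4.npy",p,allow_pickle=True);im=imaging.capture("wrist")
s=imaging.capture("scene");cv2.imwrite("pics/w4full.png",im)
a=cv2.resize(im[40:290,220:420],None,fx=2,fy=2,interpolation=cv2.INTER_CUBIC)
b=cv2.resize(s[150:275,280:380],None,fx=4,fy=4,interpolation=cv2.INTER_CUBIC)
cv2.imwrite("pics/c4.png",np.hstack([a,b]))
```

```text
go cm [ 0.02 -0.1   1.79] deg [ 0.1  0.  -0. ] | t 7.8 tcp [0.5284 0.0548 0.2029] F [-0.  -0.4 -4. ] op 0.0113
```

View pics/c4.png

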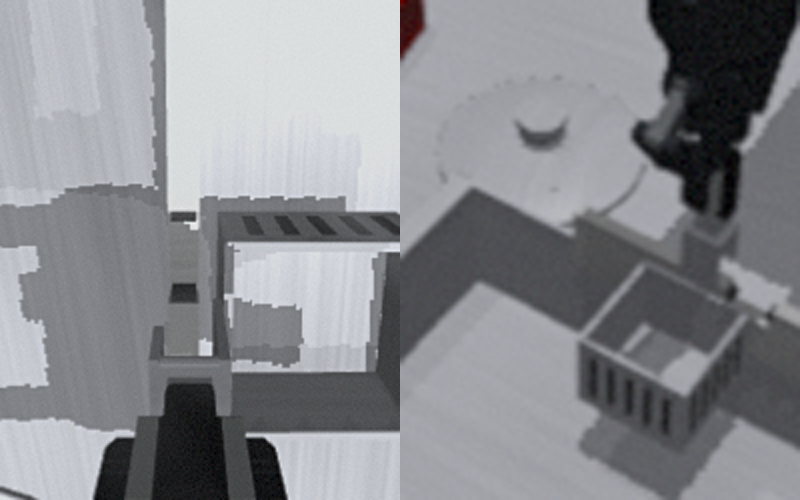

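The left crop shows the hook gap (tongue and strap at crop columns 162 and 218) straddling the strip, whose catch marks span columns 168–197. The scene crop shows the basket hanging inside the pan wall. I'll work out the lateral offset.

Run:
```python
from h import *
p=np.load("w4.npy",allow_pickle=True).item();im=cv2.imread("pics/w4full.png");g=cv2.cvtColor(im,cv2.COLOR_BGR2GRAY)
V=np.array(p["view"]);R=V[:3,:3];print("K",p["camera_matrix"][0][0],"cam",(-R.T@V[:3,3]).round(3))
for r in(100,120,148,170,186,198,205,212): print(r,g[r,290:336].tolist())
u=np.array([np.sin(np.radians(7)),np.cos(np.radians(7)),0]);n=np.array([u[1],-u[0],0])
o=np.array([.5275,.0552,0])
f=lambda px,z:(lambda q:(q.round(4),((q-o)@n*1000).round(1),((q-o)@u*1000).round(1)))(onz(p,px,z))
for x,y in[(304,186),(318.5,186),(304,148),(318.5,148)]: print("mark",f((x,y),.12))
h=status.sense()["tcp_pos"][2]-.0477
print("hook z",h)
for px in[(301,212),(329,212)]: print("bridge inner",f(px,h+.0),f(px,h+.005))
```

```text
K 331.72490365012777 cam [0.539 0.137 0.323]
100 [184, 182, 182, 176, 181, 186, 183, 141, 123, 125, 127, 123, 127, 188, 219, 221, 217, 217, 218, 220, 218, 219, 218, 218, 218, 221, 219, 220, 220, 219, 219, 219, 218, 219, 218, 221, 220, 219, 220, 215, 218, 220, 221, 220, 218, 218]
120 [187, 188, 185, 182, 180, 180, 183, 133, 118, 119, 120, 120, 123, 165, 217, 219, 218, 220, 219, 220, 218, 220, 219, 218, 219, 219, 219, 221, 219, 218, 213, 217, 215, 218, 220, 217, 213, 210, 211, 211, 213, 214, 215, 214, 214, 215]
148 [135, 128, 130, 130, 135, 129, 127, 130, 128, 123, 123, 130, 130, 119, 125, 99, 74, 70, 70, 73, 74, 72, 72, 69, 74, 72, 69, 80, 177, 182, 143, 137, 141, 126, 124, 125, 122, 124, 112, 87, 90, 94, 91, 90, 93, 92]
170 [130, 129, 128, 129, 128, 130, 131, 129, 129, 126, 125, 123, 124, 123, 126, 121, 118, 118, 119, 119, 119, 121, 121, 116, 116, 120, 120, 122, 119, 132, 135, 131, 135, 138, 139, 120, 117, 118, 97, 74, 72, 73, 109, 122, 123, 116]
186 [128, 128, 133, 131, 130, 128, 130, 129, 128, 128, 129, 124, 128, 128, 120, 82, 49, 45, 46, 45, 47, 52, 53, 46, 49, 47, 46, 47, 81, 115
[... 678 characters left out ...]
 205, 208, 211, 212, 213, 217, 123, 64, 65, 73, 80, 80, 71, 74, 95, 116]
mark (array([0.5252, 0.0759, 0.12  ]), np.float64(-4.8), np.float64(20.3))
mark (array([0.5344, 0.0748, 0.12  ]), np.float64(4.5), np.float64(20.3))
mark (array([0.5284, 0.1002, 0.12  ]), np.float64(-4.6), np.float64(44.8))
mark (array([0.5373, 0.0991, 0.12  ]), np.float64(4.4), np.float64(44.8))
hook z 0.1548204456822159
bridge inner (array([0.524 , 0.0718, 0.1548]), np.float64(-5.5), np.float64(16.1)) (array([0.5245, 0.0738, 0.1598]), np.float64(-5.3), np.float64(18.1))
bridge inner (array([0.5392, 0.07  , 0.1548]), np.float64(9.8), np.float64(16.1)) (array([0.5392, 0.0719, 0.1598]), np.float64(9.6), np.float64(18.0))
```

>>> {"fn": "play_rows", "kwargs": {"motion": [255, 0, -0.2, 0, 0, 0, 0, 255, 0, -0.2, 0.8, 0, 0, 0, 255, 0, -0.2, 1.6, 0, 0, 0, 255, 0, -0.2, 2.2, 0, 0, 0, 255, 0, -0.2, 2.8, 0, 0, 0]}}

```text
t: 8.52
tcp_pos: [0.5261, 0.0551, 0.1736]
ee_rot: [-2.353, -2.081, 0.0]
ft_force: [-0.0, -0.6, -3.6]
opening: 0.0113
finger_force: 59.1
```

>>> {"fn": "play_rows", "kwargs": {"motion": [255, 0, 0, 0.1, 0, 0, 0, 255, 0, 0, 0.2, 0, 0, 0, 255, 0, 0, 0.3, 0, 0, 0, 255, 0, 0, 0.4, 0, 0, 0, 255, 0, 0, 0.4, 0, 0, 0]}}

```text
t: 9.15
tcp_pos: [0.5261, 0.0551, 0.1703]
ee_rot: [-2.353, -2.082, 0.0]
ft_force: [0.6, -0.6, -2.9]
opening: 0.0111
finger_force: 59.1
```

>>> {"fn": "play_rows", "kwargs": {"motion": [255, 0, 0, 0.05, 0, 0, 0, 255, 0, 0, 0.1, 0, 0, 0, 255, 0, 0, 0.15, 0, 0, 0, 255, 0, 0, 0.2, 0, 0, 0, 255, 0, 0, 0.2, 0, 0, 0]}}

```text
t: 9.78
tcp_pos: [0.5262, 0.0551, 0.1683]
ee_rot: [-2.353, -2.082, 0.0]
ft_force: [0.8, -0.2, -2.9]
opening: 0.011
finger_force: 59.1
```

>>> {"fn": "play_rows", "kwargs": {"motion": [255, 0, 0, 0.03, 0, 0, 0, 255, 0, 0, 0.06, 0, 0, 0, 255, 0, 0, 0.09, 0, 0, 0, 255, 0, 0, 0.1, 0, 0, 0, 255, 0, 0, 0.1, 0, 0, 0]}}

```text
t: 10.4
tcp_pos: [0.5262, 0.0551, 0.1673]
ee_rot: [-2.353, -2.082, 0.0]
ft_force: [0.3, 1.1, -3.0]
opening: 0.0113
finger_force: 59.1
```

>>> {"fn": "play_rows", "kwargs": {"motion": [255, 0, 0, 0.03, 0, 0, 0, 255, 0, 0, 0.06, 0, 0, 0, 255, 0, 0, 0.09, 0, 0, 0, 255, 0, 0, 0.1, 0, 0, 0, 255, 0, 0, 0.1, 0, 0, 0]}}

```text
t: 11.02
tcp_pos: [0.5262, 0.0551, 0.1665]
ee_rot: [2.353, 2.082, -0.0]
ft_force: [-0.9, 0.4, -1.6]
opening: 0.0111
finger_force: 59.2
```

>>> {"fn": "play_rows", "kwargs": {"motion": [255, 0, 0, 0.02, 0, 0, 0, 255, 0, 0, 0.04, 0, 0, 0, 255, 0, 0, 0.05, 0, 0, 0, 255, 0, 0, 0.05, 0, 0, 0, 255, 0, 0, 0.05, 0, 0, 0]}}

```text
t: 11.65
tcp_pos: [0.5262, 0.0551, 0.166]
ee_rot: [2.353, 2.082, 0.0]
ft_force: [-3.1, 0.1, 2.2]
opening: 0.0112
finger_force: 59.9
```

>>> {"fn": "play_rows", "kwargs": {"motion": [255, 0.1, -0.05, 0, 0, 0, 0, 255, 0.3, -0.05, 0, 0, 0, 0, 255, 0.6, -0.05, 0, 0, 0, 0, 255, 0.8, -0.05, 0, 0, 0, 0, 255, 1, -0.05, 0, 0, 0, 0]}}

```text
t: 12.28
tcp_pos: [0.5272, 0.0651, 0.166]
ee_rot: [2.352, 2.081, 0.0]
ft_force: [-0.2, -2.9, 2.4]
opening: 0.0114
finger_force: 60.0
```

>>> {"fn": "play_rows", "kwargs": {"motion": [255, 0.2, 0, 0, 0, 0, 0, 255, 0.4, 0, 0, 0, 0, 0, 255, 0.6, 0, 0, 0, 0, 0, 255, 0.8, 0, 0, 0, 0, 0, 255, 1, 0, 0, 0, 0, 0]}}

```text
t: 12.9
tcp_pos: [0.5282, 0.0751, 0.1658]
ee_rot: [2.353, 2.082, -0.0]
ft_force: [-0.4, -4.6, 2.8]
opening: 0.0116
finger_force: 60.1
```

>>> {"fn": "play_rows", "kwargs": {"motion": [255, 0.1, 0, 0, 0, 0, 0, 255, 0.2, 0, 0, 0, 0, 0, 255, 0.3, 0, 0, 0, 0, 0, 255, 0.4, 0, 0, 0, 0, 0, 255, 0.4, 0, 0, 0, 0, 0]}}

```text
t: 13.52
tcp_pos: [0.5286, 0.0792, 0.1657]
ee_rot: [-2.353, -2.081, -0.0]
ft_force: [0.4, -4.0, 3.3]
opening: 0.0116
finger_force: 60.1
```

>>> {"fn": "play_rows", "kwargs": {"motion": [255, 0.05, 0, 0, 0, 0, 0, 255, 0.1, 0, 0, 0, 0, 0, 255, 0.15, 0, 0, 0, 0, 0, 255, 0.2, 0, 0, 0, 0, 0, 255, 0.2, 0, 0, 0, 0, 0]}}

```text
t: 14.15
tcp_pos: [0.5283, 0.0811, 0.1651]
ee_rot: [-2.352, -2.081, 0.001]
ft_force: [-0.4, 0.1, -3.1]
opening: 0.0117
finger_force: 59.3
```

>>> {"fn": "play_rows", "kwargs": {"motion": [255, 0.05, 0, 0, 0, 0, 0, 255, 0.1, 0, 0, 0, 0, 0, 255, 0.15, 0, 0, 0, 0, 0, 255, 0.2, 0, 0, 0, 0, 0, 255, 0.2, 0, 0, 0, 0, 0]}}

```text
t: 14.78
tcp_pos: [0.5291, 0.083, 0.1658]
ee_rot: [2.353, 2.082, 0.0]
ft_force: [0.4, -0.7, -3.4]
opening: 0.0116
finger_force: 59.3
```

The contact force vanished at y≈0.081, so the hook is over the notch. I'll centre it by 1 mm and lower it.

>>> {"fn": "play_rows", "kwargs": {"motion": [255, 0.1, 0, 0.05, 0, 0, 0, 255, 0.1, 0, 0.1, 0, 0, 0, 255, 0.1, 0, 0.15, 0, 0, 0, 255, 0.1, 0, 0.2, 0, 0, 0, 255, 0.1, 0, 0.2, 0, 0, 0]}}

```text
t: 15.4
tcp_pos: [0.5292, 0.0839, 0.1637]
ee_rot: [-2.353, -2.081, 0.0]
ft_force: [-0.2, -0.0, -3.1]
opening: 0.0115
finger_force: 59.3
```

>>> {"fn": "play_rows", "kwargs": {"motion": [255, 0, 0, 0.03, 0, 0, 0, 255, 0, 0, 0.06, 0, 0, 0, 255, 0, 0, 0.1, 0, 0, 0, 255, 0, 0, 0.1, 0, 0, 0, 255, 0, 0, 0.1, 0, 0, 0]}}

```text
t: 16.02
tcp_pos: [0.5292, 0.0839, 0.1628]
ee_rot: [2.353, 2.081, 0.0]
ft_force: [0.4, -0.4, -3.7]
opening: 0.0113
finger_force: 59.3
```

>>> {"fn": "play_rows", "kwargs": {"motion": [255, 0, 0, 0.03, 0, 0, 0, 255, 0, 0, 0.06, 0, 0, 0, 255, 0, 0, 0.1, 0, 0, 0, 255, 0, 0, 0.1, 0, 0, 0, 255, 0, 0, 0.1, 0, 0, 0]}}

```text
t: 16.65
tcp_pos: [0.5292, 0.084, 0.1618]
ee_rot: [2.353, 2.082, 0.0]
ft_force: [-0.7, 0.4, -3.9]
opening: 0.0111
finger_force: 59.3
```

>>> {"fn": "play_rows", "kwargs": {"motion": [255, 0, 0, 0.03, 0, 0, 0, 255, 0, 0, 0.06, 0, 0, 0, 255, 0, 0, 0.1, 0, 0, 0, 255, 0, 0, 0.1, 0, 0, 0, 255, 0, 0, 0.1, 0, 0, 0]}}

```text
t: 17.27
tcp_pos: [0.5294, 0.0841, 0.161]
ee_rot: [2.353, 2.081, 0.001]
ft_force: [0.2, -0.0, -1.1]
opening: 0.0114
finger_force: 59.3
```

It's resting on the catches 5.5 mm down, with no side force. Now I'll press.

>>> {"fn": "play_rows", "kwargs": {"motion": [255, 0, 0, 0.03, 0, 0, 0, 255, 0, 0, 0.06, 0, 0, 0, 255, 0, 0, 0.08, 0, 0, 0, 255, 0, 0, 0.08, 0, 0, 0, 255, 0, 0, 0.08, 0, 0, 0]}}

```text
t: 17.9
tcp_pos: [0.5294, 0.084, 0.1603]
ee_rot: [2.353, 2.081, 0.001]
ft_force: [0.5, 2.7, 1.4]
opening: 0.0115
finger_force: 59.6
```

>>> {"fn": "play_rows", "kwargs": {"motion": [255, 0, 0, 0.02, 0, 0, 0, 255, 0, 0, 0.04, 0, 0, 0, 255, 0, 0, 0.06, 0, 0, 0, 255, 0, 0, 0.06, 0, 0, 0, 255, 0, 0, 0.06, 0, 0, 0]}}

```text
t: 18.52
tcp_pos: [0.5295, 0.084, 0.1597]
ee_rot: [2.353, 2.081, 0.001]
ft_force: [-0.8, 2.5, 5.3]
opening: 0.0114
finger_force: 60.1
```

>>> {"fn": "play_rows", "kwargs": {"motion": [255, 0.05, 0, 0.02, 0, 0, 0, 255, 0.05, 0, 0.04, 0, 0, 0, 255, 0.05, 0, 0.06, 0, 0, 0, 255, 0.05, 0, 0.06, 0, 0, 0, 255, 0.05, 0, 0.06, 0, 0, 0]}}

```text
t: 19.15
tcp_pos: [0.5296, 0.0842, 0.1594]
ee_rot: [2.352, 2.081, 0.0]
ft_force: [-0.7, 1.0, 5.7]
opening: 0.0115
finger_force: 60.5
```

>>> {"fn": "play_rows", "kwargs": {"motion": [255, 0, 0, 0.02, 0, 0, 0, 255, 0, 0, 0.04, 0, 0, 0, 255, 0, 0, 0.06, 0, 0, 0, 255, 0, 0, 0.06, 0, 0, 0, 255, 0, 0, 0.06, 0, 0, 0]}}

```text
t: 19.77
tcp_pos: [0.5298, 0.084, 0.1588]
ee_rot: [2.352, 2.081, 0.0]
ft_force: [-0.4, 0.6, 5.8]
opening: 0.0111
finger_force: 60.6
```

>>> {"fn": "play_rows", "kwargs": {"motion": [255, 0, 0, 0.03, 0, 0, 0, 255, 0, 0, 0.06, 0, 0, 0, 255, 0, 0, 0.09, 0, 0, 0, 255, 0, 0, 0.1, 0, 0, 0, 255, 0, 0, 0.1, 0, 0, 0]}}

```text
t: 20.4
tcp_pos: [0.5292, 0.0843, 0.1567]
ee_rot: [2.353, 2.081, -0.001]
ft_force: [1.6, -0.3, -0.1]
opening: 0.0107
finger_force: 59.6
```

>>> {"fn": "play_rows", "kwargs": {"motion": [255, 0, 0, 0.03, 0, 0, 0, 255, 0, 0, 0.06, 0, 0, 0, 255, 0, 0, 0.09, 0, 0, 0, 255, 0, 0, 0.1, 0, 0, 0, 255, 0, 0, 0.1, 0, 0, 0]}}

```text
t: 21.02
tcp_pos: [0.5287, 0.0845, 0.1556]
ee_rot: [-2.352, -2.081, 0.002]
ft_force: [-0.3, -0.4, -2.5]
opening: 0.0112
finger_force: 59.2
```

>>> {"fn": "play_rows", "kwargs": {"motion": [255, 0, 0, 0.05, 0, 0, 0, 255, 0, 0, 0.1, 0, 0, 0, 255, 0, 0, 0.15, 0, 0, 0, 255, 0, 0, 0.2, 0, 0, 0, 255, 0, 0, 0.2, 0, 0, 0]}}

```text
t: 21.65
tcp_pos: [0.5289, 0.0845, 0.1536]
ee_rot: [-2.353, -2.081, 0.001]
ft_force: [0.1, 0.5, -7.1]
opening: 0.0113
finger_force: 58.9
```

>>> {"fn": "play_rows", "kwargs": {"motion": [255, 0, 0, 0.03, 0, 0, 0, 255, 0, 0, 0.06, 0, 0, 0, 255, 0, 0, 0.1, 0, 0, 0, 255, 0, 0, 0.1, 0, 0, 0, 255, 0, 0, 0.1, 0, 0, 0]}}

```text
t: 22.28
tcp_pos: [0.5291, 0.0845, 0.153]
ee_rot: [-2.353, -2.081, 0.001]
ft_force: [-1.2, 0.6, -7.3]
opening: 0.0109
finger_force: 58.7
```

>>> {"fn": "play_rows", "kwargs": {"motion": [255, 0, 0, 0.03, 0, 0, 0, 255, 0, 0, 0.06, 0, 0, 0, 255, 0, 0, 0.1, 0, 0, 0, 255, 0, 0, 0.1, 0, 0, 0, 255, 0, 0, 0.1, 0, 0, 0]}}

```text
t: 22.9
tcp_pos: [0.5296, 0.0844, 0.1525]
ee_rot: [2.353, 2.081, 0.001]
ft_force: [-1.0, 0.2, -4.7]
opening: 0.0113
finger_force: 58.8
```

>>> {"fn": "play_rows", "kwargs": {"motion": [255, 0, 0, 0.03, 0, 0, 0, 255, 0, 0, 0.05, 0, 0, 0, 255, 0, 0, 0.05, 0, 0, 0, 255, 0, 0, 0.05, 0, 0, 0, 255, 0, 0, 0.05, 0, 0, 0]}}

```text
t: 23.52
tcp_pos: [0.5294, 0.0844, 0.1518]
ee_rot: [2.353, 2.082, 0.0]
ft_force: [0.4, -0.8, -3.7]
opening: 0.0108
finger_force: 59.0
```

>>> {"fn": "play_rows", "kwargs": {"motion": [255, 0, 0, 0.03, 0, 0, 0, 255, 0, 0, 0.06, 0, 0, 0, 255, 0, 0, 0.08, 0, 0, 0, 255, 0, 0, 0.08, 0, 0, 0, 255, 0, 0, 0.08, 0, 0, 0]}}

```text
t: 24.15
tcp_pos: [0.5294, 0.0845, 0.1512]
ee_rot: [2.353, 2.082, 0.0]
ft_force: [-1.4, 0.9, 0.2]
opening: 0.0114
finger_force: 59.8
```

It's home on the notch floor, 15.3 mm below the strip contact height. I'll release and retreat.

>>> {"fn": "play_rows", "kwargs": {"motion": [200, 0, 0, 0, 0, 0, 0, 160, 0, 0, 0, 0, 0, 0, 120, 0, 0, 0, 0, 0, 0, 80, 0, 0, 0, 0, 0, 0, 80, 0, 0, 0, 0, 0, 0]}}

```text
t: 24.78
tcp_pos: [0.5293, 0.0844, 0.1509]
ee_rot: [2.353, 2.081, 0.0]
ft_force: [0.1, 0.0, -0.6]
opening: 0.0586
finger_force: 0.0
```

>>> {"fn": "play_rows", "kwargs": {"motion": [80, 0, 0, -0.5, 0, 0, 0, 80, 0, 0, -3, 0, 0, 0, 80, 0, 0, -7, 0, 0, 0, 80, 0, 0, -12, 0, 0, 0, 80, 0, 0, -16, 0, 0, 0]}}

```text
t: 25.4
tcp_pos: [0.5295, 0.0845, 0.3136]
ee_rot: [2.352, 2.081, 0.002]
ft_force: [0.6, 0.6, -0.3]
opening: 0.0586
finger_force: 0.0
```

Run:
```python
from h import *
go(.5,0,.3,-7)
im=imaging.capture("wrist");s=imaging.capture("scene")
a=cv2.resize(im,(400,250));a=np.vstack([a,cv2.resize(im[60:310,220:620],(400,250))])
b=cv2.resize(s[150:275,280:380],None,fx=4,fy=4,interpolation=cv2.INTER_CUBIC)
cv2.imwrite("pics/c5.png",np.hstack([a,b]))
```

```text
go cm [-8.74 -1.9   1.35] deg [ 0.1 -0.  -0. ] | t 25.4 tcp [0.5295 0.0845 0.3136] F [ 0.6  0.6 -0.3] op 0.0586
```

View pics/c5.png

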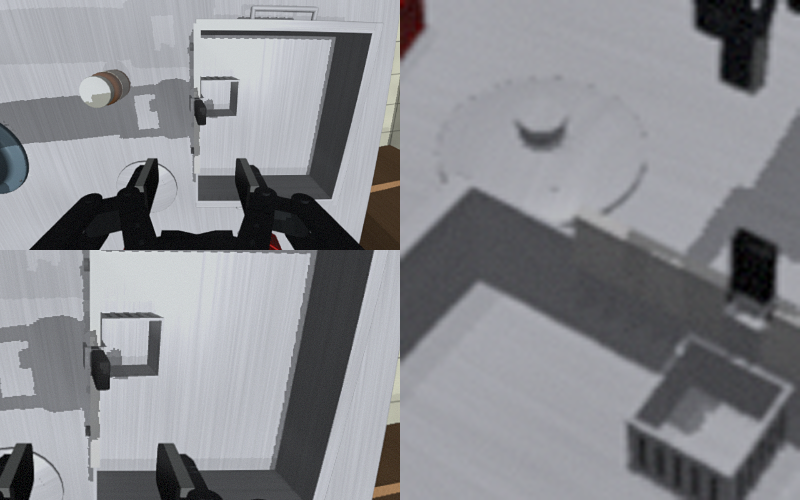

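The basket hangs upright inside the pan. Its lug is at (740,265) in the scene crop, with the hook down in the strip's notch. The gripper is clear, and the lid and jar haven't moved. Handing in.

```bash
python3 -c "
from station import ctrl
print(ctrl.close_job())"
```

```text
the job is handed in; nothing more can be done
None
```

The basket hangs by its hook in the notch on the pan's near rim, pressed past the catches with about 10 N and released; the job is handed in, but the hand-in call returned no verdict.

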